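# Release a candle carton and trap it with the other finger

### The job

On the party-shop counter, press down the key of the blue dispenser with one finger so that its gate drops and the spring sends the blue-banded carton out along the chute, and trap the carton with the other finger after it has come out past the gate but before its front runs over the end of the chute. The program finishes while holding: one finger still keeps the key down and the other still holds the carton at rest against the push of the spring. Only touch the carton, never lift or tip it, and leave the orange dispenser and the other things on the counter alone.

Things in the scene. Friction and masses are not known exactly. Their poses are not given: they have to be found in the camera images.
- blue_dispenser: fixed low carton dispenser, blue housings, grey chute 240 mm long. Origin: centre of the chute's underside; z up; x along the chute, the carton slides to -x; +y is the key's side. Chute floor at z 20 mm, y +-29, x -120 to +120 mm; rails at y +-27 mm stand 10 mm above it. Key housing: x -85 to +5, y +30 to +76, top z 45 mm. Spring housing: x +90 to +120, top z 65 mm.
- blue_key_top (a point): centre of the top of the blue press key (28 x 26 mm, white inlay), at x -55, y +62, z +58 mm in the blue dispenser's frame when up; it moves with the key
- blue_key (a joint): travel of the blue key in m: 0 up, 0.010 fully down; it counts as down above 0.006. A spring pushes it up (about 2 N at the top, 5 N at the bottom, plus up to 2 N of rubbing at the gate). The gate is one piece with the key, sinks with it and frees the carton at about 0.005
- blue_gate (a point): middle of the top edge of the steel gate across the blue chute, 6 mm thick, 44 mm wide, 5.5 mm above the floor when the key is up; at x -19, y 0, z +25.5 mm of the dispenser
- blue_chute_end (a point): middle of the open end of the blue chute floor (yellow band), at x -120, y 0, z +20 mm of the dispenser; the carton's front face must not pass it
- blue_carton: loose candle carton, white, blue band, 60 (x) x 44 (y) x 50 mm high, about 0.1 kg. Origin: centre of its underside; starts at x +15 mm of the dispenser, front face (-x) at the gate, axes alike. Gate down, it slides to -x at 15 to 30 mm/s and goes over the end in 4 to 7 s unless stopped (1 to 2.5 N). It must be stopped 10 mm or more out from its start
- blue_pusher: black plate, 42 mm wide, 44 mm high, behind the carton in the blue dispenser; a damped spring drives it to -x with about 2.3 N, up to 110 mm. Origin: centre of its lower edge, at x +49 mm of the dispenser at the start
- orange_dispenser: fixed low carton dispenser, orange housings, grey chute 240 mm long. Origin: centre of the chute's underside; z up; x along the chute, the carton slides to -x; +y is the key's side. Chute floor at z 20 mm, y +-29, x -120 to +120 mm; rails at y +-27 mm stand 10 mm above it. Key housing: x -85 to +5, y +30 to +76, top z 45 mm. Spring housing: x +90 to +120, top z 65 mm. Not to be used.
- orange_key (a joint): travel of the orange dispenser's key in m, 0 up, 0.010 down; to be left alone
- orange_carton: loose carton with an orange band in the orange dispenser, same sizes and start as the blue one; to be left alone
- ribbon_spool: loose red spool, 60 mm across, 35 mm high, origin under its centre; bystander
- party_cup: loose green cup, 70 mm across, 60 mm high, origin under its centre; bystander
- balloon_weight: loose brass-coloured balloon weight, 68 mm across, 70 mm high, origin under its centre; bystander
- cake_boards: loose stack of silver cake boards, disc 150 mm across, 24 mm high, origin under its centre; bystander
- stapler: loose red and black stapler, 130 x 34 x 50 mm, origin under its centre; bystander
- hat_pin_box: loose pink box, 70 x 50 x 30 mm, origin under its centre; bystander
There are look-alikes about, which are no part of the job. Leave any turquoise look-alike of the blue_carton alone.

How it is judged:
By the outcome, as a careful person would: the job done as asked, in the order asked, and still so for the second after the job is handed in, while the arm keeps its last pose, push and grip.
It also fails if it takes over 40 s, if anything falls off the work surface, if the arm or the gripper's body presses on something with over 40 N, if the wrist force passes 120 N, or if a joint passes its speed limit or range.

### The arm

A 6-joint arm with a two-finger parallel gripper is mounted at the origin on the work surface. World frame = base frame: x ahead of the robot, y to its left, z up, the work surface at z = 0. Lengths are in m, angles in rad, forces in N, time in s.
With the tool pointing down it reaches from about 0.325 to 0.875 m from the base axis. Payload 4.4 kg.
Tool frame: the origin (TCP) lies midway between the tips of the shut fingers; the grasp point (between the pads) lies ctrl.grip_point_offset behind it (ctrl.grip_point_offset is the distance from the TCP to the grasp point, in m); z points along the fingers, y is the line along which they close (so a half turn about z gives the same grasp; the last joint's range is limited). The gripper opens to 85 mm and grips with 20 to 120 N. Pads are 22 mm wide; open, the fingers measure 114 mm over their backs; the gripper's body (76 mm by 85 mm) begins 54 mm behind the grasp point. The pads swing forward as they close: fully open they stand 13 mm farther back than shut.
Start: joints at [1.129, 0.207, 1.542, -0, 1.393, -0.15], TCP at [0.165, 0.551, 0.231] pointing down, gripper open.
Joint ranges: [-2.73, 2.73], [-0.86, 2.22], [0.23, 2.46], [-1.11, 4.25], [0.08, 2.63], [-2.82, 2.82]. Speed limits (rad/s): [2.79, 2.79, 3.14, 3.14, 3.14, 3.14].

### API

Orientations are given as [roll, pitch, yaw] about the fixed x, y, z axes, in that order (R = Rz(yaw) Ry(pitch) Rx(roll)).
In Python, from workcell import ctrl gives the robot as it stands.
- The arm moves only by the tool servo_tool, never from a script. Its argument "targets" is a list of rows, each a list of 7 numbers: the shift along the tool's x, y, z in mm, then the turn, a rotation vector about the tool's x, y, z in rad, then the opening, from 0 (shut) to 1 (fully open). A call has 1 to 10 rows; each row is the pose to reach, as a shift and turn from the pose commanded when the call began, along the tool's axes at that moment; what a row does not reach only later rows make up. A row lasts 1/8 s, in which the tool goes at most 62.5 mm and 10.7 degrees, less where a joint would pass 70% of its speed; a pose out of reach is approached as far as the arm can. A call with a gripper value outside its range is refused whole. The fingers move at their own pace and stop on an object; "newtons" is the grip in N (left out, the last holds). Time passes only in rows, so rows that repeat a pose let the fingers close. It gives the time, the measured TCP pose, the force, the opening and the grip force at its end, in the units of the state.
- ctrl.get_state(): the state, without advancing time (a new reading comes with each control period).
- ctrl.grab_frame(name): name is "scene" or "top"; returns a dict with "image" (400x640x3 uint8, blue, green, red), "fx", "fy", "cx", "cy" (pixels), "xyz" and "orientation" of the camera in the world. Camera axes: x right, y up, looking along -z (the intrinsics and any distortion apply to the point x, -y, -z); pixel columns grow to the right and rows downward; lengths in m; the calibration is good to about 2 mm. A picture is of the moment at which its call begins. There is no depth.
- ctrl.close_job(): hands the job in; it is judged then, once.
The state is a dict: "time_s": time; "q": joint angles; "dq": joint speeds; "tau": joint torques, N m; "tool_pos": TCP position; "ee_rot": TCP orientation; "ft_force": force on the tool from outside, world axes, zero at the start; "moment": the same for the moment, N m; "width": finger opening in m; "gripper_force": force on a finger pad.
Only numpy, scipy, OpenCV 4.12 (cv2) and the standard library are available. Lean on these libraries where they do the work, as an engineer would, in place of code of your own. Each camera call takes 0.05 s, during which the arm holds its last target. There are 200 camera calls.

## Working session

There is one attempt and no reset: what is moved stays moved. The work goes in short steps, Python scripts to look and compute and a tool call to move; the robot and the scene stay as the last step left them, time stands still between calls to the robot, and variables do not carry over. Pictures are saved under pics/ and viewed, at most 10 in all, crops included, and the job is handed in when it is done.

Besides the shell and the picture viewer there is one more tool, called after "Emit:" as name(argument=value, ...) on one line, values as JSON. servo_tool: Moves the arm, as the interface text tells. Its arguments: {"type":"object","properties":{"targets":{"type":"array"},"newtons":{"type":"number"}},"required":["targets"]}

```bash
mkdir -p pics; ls; cat > h.py <<'E'
import numpy as np,cv2
from scipy.spatial.transform import Rotation as R
from workcell import ctrl
def grab(n,f):
    g=ctrl.grab_frame(n); cv2.imwrite(f,g["image"]); return g
def rot(o):
    o=np.array(o,float)
    return o if o.shape==(3,3) else R.from_euler('xyz',o).as_matrix()
def ray(g,u,v):
    d=np.array([(u-g["cx"])/g["fx"],-(v-g["cy"])/g["fy"],-1.])
    return np.array(g["xyz"]),rot(g["orientation"])@d
def onz(g,u,v,z):
    p,d=ray(g,u,v); return p+d*(z-p[2])/d[2]
def proj(g,P):
    c=rot(g["orientation"]).T@(np.array(P)-g["xyz"])
    return g["cx"]+g["fx"]*c[0]/-c[2], g["cy"]-g["fy"]*c[1]/-c[2]
E
python3 - <<'E'
from h import *
for n in("top","scene"):
    g=grab(n,f"pics/{n}0.png"); print(n,{k:v for k,v in g.items() if k!="image"})
print(ctrl.get_state(),ctrl.grip_point_offset)
E
```

```text
pics
top {'fx': 463.80598756226937, 'fy': 463.80598756226937, 'cx': 314.60314436463443, 'cy': 200.51910281326252, 'xyz': array([ 0.40337456, -0.01786398,  1.33353512]), 'orientation': array([ 1.41150935e-01,  1.40596700e-03, -1.56030701e+00])}
scene {'fx': 391.3364221641343, 'fy': 391.3364221641343, 'cx': 311.21909733061744, 'cy': 207.86240131293187, 'xyz': array([ 1.45675713, -0.38807921,  0.66971317]), 'orientation': array([1.01694633, 0.01883548, 1.14290962])}
{'time_s': 0.1, 'q': array([ 1.12948189e+00,  2.07392490e-01,  1.54284191e+00,  8.79259974e-06,
        1.39351576e+00, -1.50495418e-01]), 'dq': array([-0.00041763, -0.00136318, -0.0016384 , -0.00110993,  0.00066267,
        0.00082872]), 'tau': array([-7.35754456e-04, -3.84091651e+01, -2.92547536e+01, -1.90077581e-04,
        4.76111614e-03, -1.02579943e-05]), 'tool_pos': array([0.16457573, 0.55021083, 0.23019451]), 'ee_rot': array([-3.13946083e+00, -3.32024549e-04,  2.85077172e+00]), 'ft_force': array([ 0.72694085, -0.11337257, -0.15168597]), 'moment': array([-0.01439417,  0.02388032,  0.0274441 ]), 'gripper_force': 0.0, 'width': 0.0854311894959834} 0.0187
```

View pics/top0.png

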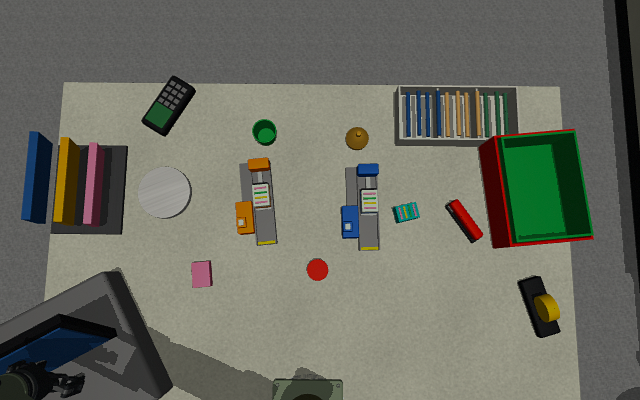

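View pics/scene0.png

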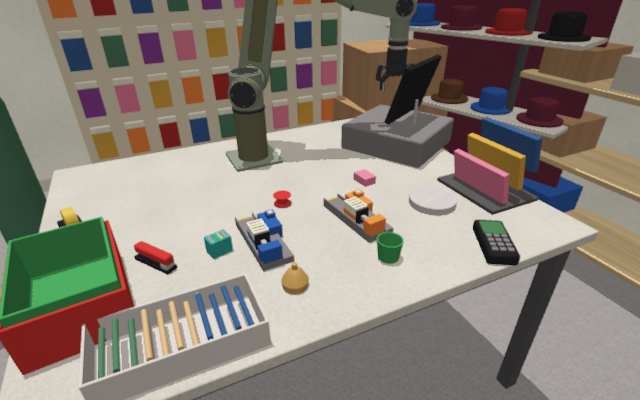

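Top view: the blue carton is at (369,202). It could be mistaken for the orange carton (261,196) or the turquoise look-alike (406,212). I choose the one in the blue dispenser: blue spring housing (368,170), key (349,221), yellow chute end (369,248). Next is a close crop with masks.

```bash
cat > m.py <<'E'
from h import *
g=ctrl.grab_frame("top"); im=g["image"]
s=ctrl.grab_frame("scene"); si=s["image"]
cv2.imwrite("pics/crop1.png",np.hstack([cv2.resize(im[155:260,330:425],None,fx=4.2,fy=5,interpolation=2)[:520],cv2.resize(si[195:275,225:295],None,fx=5,fy=6.5,interpolation=2)[:520]]))
hsv=cv2.cvtColor(im,cv2.COLOR_BGR2HSV)
def comps(m,x0,x1,y0,y1,mn=8):
    z=np.zeros_like(m); z[y0:y1,x0:x1]=m[y0:y1,x0:x1]
    n,l,st,c=cv2.connectedComponentsWithStats(z)
    return [(l==i) for i in range(1,n) if st[i,4]>=mn]
for nm,lo,hi,z in(("yellow",(20,120,100),(35,255,255),.02),("blue",(105,150,60),(125,255,255),.045)):
    for c in comps(cv2.inRange(hsv,lo,hi),335,390,155,255):
        v,u=np.nonzero(c); r=cv2.minAreaRect(np.c_[u,v].astype(np.float32))
        print(nm,len(u),u.mean(),v.mean(),u.min(),u.max(),v.min(),v.max(),r,[onz(g,a,b,z)[:2].round(4) for a,b in cv2.boxPoints(r)],onz(g,u.mean(),v.mean(),z))
E
python3 m.py
```

```text
yellow 24 369.5 202.5 364 375 202 203 ((369.5, 202.5), (1.0, 11.0), 90.0) [array([ 0.5872, -0.1553]), array([ 0.5875, -0.1868]), array([ 0.5846, -0.1867]), array([ 0.5843, -0.1553])] [ 0.58588898 -0.17102387  0.02      ]
yellow 51 369.0 248.0 361 377 247 249 ((369.0, 248.0), (2.0, 16.0), 90.0) [array([ 0.459 , -0.1463]), array([ 0.4594, -0.1914]), array([ 0.4538, -0.1913]), array([ 0.4533, -0.1463])] [ 0.4563826  -0.16881725  0.02      ]
blue 205 367.7560975609756 168.5609756097561 358 378 164 173 ((368.0, 168.5), (9.0, 20.0), 90.0) [array([ 0.6924, -0.1362]), array([ 0.6929, -0.1929]), array([ 0.6669, -0.1927]), array([ 0.6663, -0.1361])] [ 0.67944446 -0.16376662  0.045     ]
blue 460 350.21521739130435 220.70652173913044 342 358 206 237 ((350.0, 221.5), (31.0, 16.0), 90.0) [array([ 0.5717, -0.091 ]), array([ 0.5722, -0.1358]), array([ 0.4854, -0.1356]), array([ 0.485 , -0.0912])] [ 0.53060729 -0.11402873  0.045     ]
```

View pics/crop1.png

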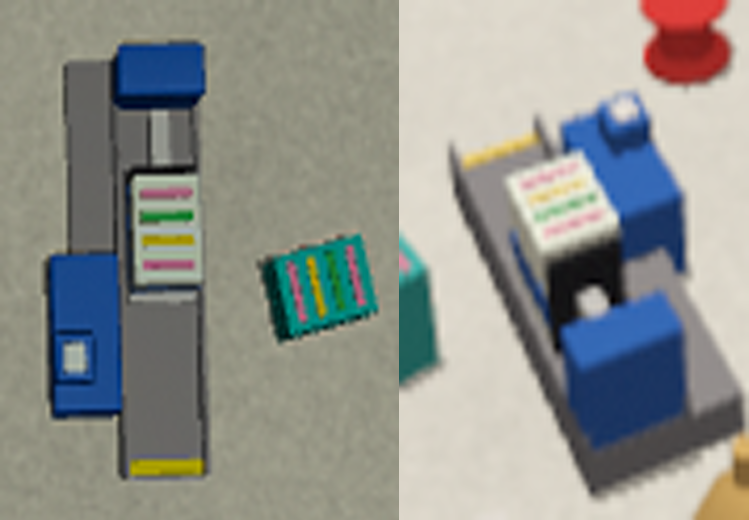

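Crop: key inlay at crop (75,357), yellow end (167,468), carton top (167,229), with the turquoise box to the right. The choice holds. Now I'll fit the dispenser pose from these points in both views.

```bash
cat > fit.py <<'E'
from h import *
from scipy.optimize import least_squares
t=ctrl.grab_frame("top"); s=ctrl.grab_frame("scene")
T=lambda a,b:(330+a/4.2-.5,155+b/5-.5); S=lambda a,b:(225+(a-399)/5-.5,195+b/6.5-.5)
obs=[(t,T(75,357),(-.055,.062,.058)),(t,T(167,475),(-.12,0,.02)),(t,T(161,44),(.12,0,.065)),(t,T(167,229),(.015,0,.07)),
 (s,S(625,105),(-.055,.062,.058)),(s,S(564,205),(.015,0,.07)),(s,S(500,148),(-.117,0,.02))]
def w(p,q): 
    c,n=np.cos(p[2]),np.sin(p[2]); return np.array([p[0]+c*q[0]-n*q[1],p[1]+n*q[0]+c*q[1],q[2]])
f=lambda p:np.concatenate([np.array(proj(g,w(p,q)))-o for g,o,q in obs])
r=least_squares(f,[.57,-.168,0],loss='soft_l1'); p=r.x; print(p,f(p).reshape(-1,2).round(1).tolist())
K=w(p,(-.060,.062,.05)); C=w(p,(-.101,0,.05)); M=(K+C)/2; d=C-K
yaw=np.arctan2(-d[1],-d[0])+np.pi/2
st=ctrl.get_state(); Rt=rot(st["ee_rot"])
print("key",w(p,(-.055,.062,.058)),"M",M,"sep",np.linalg.norm(d),"yaw",yaw,"turn world",yaw-st["ee_rot"][2],st["time_s"])
for z in(.31,.12): print("shift tool mm",Rt.T@(np.r_[M[:2],z]-st["tool_pos"])*1e3)
E
python3 fit.py
```

```text
[ 0.57124619 -0.16539308  0.03019106] [[-0.0, 0.2], [-0.2, 0.3], [-0.0, -0.4], [0.1, -0.4], [0.1, 0.5], [-0.0, -0.9], [-0.3, -0.1]]
key [ 0.5143997  -0.10508159  0.058     ] M [ 0.4898471  -0.13683722  0.05      ] sep 0.07433034373659254 yaw 2.5875124338822433 turn world -0.26323657069792983 0.3
shift tool mm [-508.56313355 -565.42906657  -78.75538399]
shift tool mm [-508.59194289 -565.27778224  111.2445536 ]
```

Emit:
servo_tool(targets=[[0,0,-40,0,0,0,0.7],[0,0,-80,0,0,0,0.7],[-35,-39,-80,0,0,0,0.7],[-75,-83,-80,0,0,0.03,0.7],[-115,-127,-80,0,0,0.06,0.7],[-155,-171,-80,0,0,0.09,0.7],[-195,-215,-80,0,0,0.12,0.7],[-235,-260,-80,0,0,0.15,0.7],[-275,-305,-80,0,0,0.18,0.7],[-315,-350,-80,0,0,0.2,0.7]])

```text
time_s: 1.55
tool_pos: [0.3668, 0.1235, 0.3116]
ee_rot: [3.141, 0.001, 2.65]
ft_force: [0.7, -0.6, 0.3]
width: 0.0596
gripper_force: 0.0
```

Emit:
servo_tool(targets=[[-40,-29,0,0,0,0.02,0.7],[-80,-59,0,0,0,0.04,0.7],[-120,-89,20,0,0,0.063,0.7],[-160,-119,60,0,0,0.063,0.7],[-200,-148,100,0,0,0.063,0.7],[-232.5,-172.5,140,0,0,0.063,0.7],[-232.5,-172.5,175,0,0,0.063,0.7],[-232.5,-172.5,190,0,0,0.063,0.7],[-232.5,-172.5,190,0,0,0.063,0.7],[-232.5,-172.5,190,0,0,0.063,0.7]])

```text
time_s: 2.8
tool_pos: [0.4913, -0.1365, 0.1231]
ee_rot: [3.141, 0.003, 2.589]
ft_force: [0.3, 0.7, -0.4]
width: 0.0598
gripper_force: 0.0
```

```bash
python3 - <<'E'
from h import *
t=ctrl.grab_frame("top")["image"]; s=ctrl.grab_frame("scene")["image"]
cv2.imwrite("pics/c2.png",np.hstack([cv2.resize(t[150:270,320:400],(373,560),interpolation=2),cv2.resize(s[170:270,220:296],(425,560),interpolation=2)]))
st=ctrl.get_state(); print(st["time_s"],st["tool_pos"],st["ee_rot"],st["ft_force"],st["width"])
E
```

```text
2.9 [ 0.49139989 -0.13664658  0.12327808] [3.14117003 0.00391245 2.58865809] [-0.06811312  0.03786772 -0.1528848 ] 0.059802068655729824
```

View pics/c2.png

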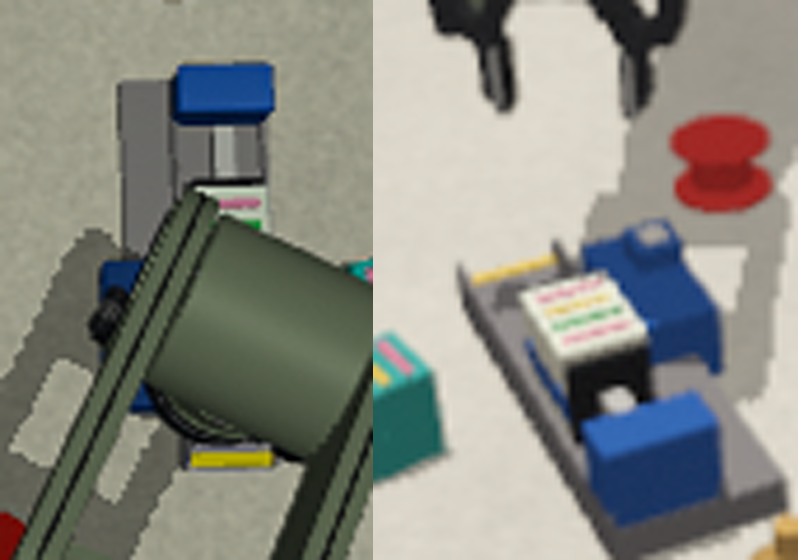

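The gripper is over the target, with the fingers at crop (500,105) and (632,110) above the chute and the key. I'll lower it to just above the key.

Emit:
servo_tool(targets=[[0,0,20,0,0,0,0.7],[0,0,40,0,0,0,0.7],[0,0,54,0,0,0,0.7],[0,0,60,0,0,0,0.7],[0,0,60,0,0,0,0.7],[0,0,60,0,0,0,0.7]])

```text
time_s: 3.65
tool_pos: [0.4907, -0.1368, 0.062]
ee_rot: [3.141, 0.002, 2.588]
ft_force: [-0.2, 0.9, 0.3]
width: 0.0598
gripper_force: 0.0
```

```bash
python3 - <<'E'
from h import *
s=ctrl.grab_frame("scene")["image"]
cv2.imwrite("pics/c3.png",cv2.resize(s[185:265,220:300],(600,600),interpolation=2))
st=ctrl.get_state(); print(st["time_s"],st["tool_pos"],st["ee_rot"],st["ft_force"],st["width"])
E
```

```text
3.7 [ 0.49074052 -0.13678542  0.06205455] [3.14142027e+00 1.62823244e-03 2.58785411e+00] [ 0.91363897 -0.72915458  0.62423709] 0.059542831294373134
```

View pics/c3.png

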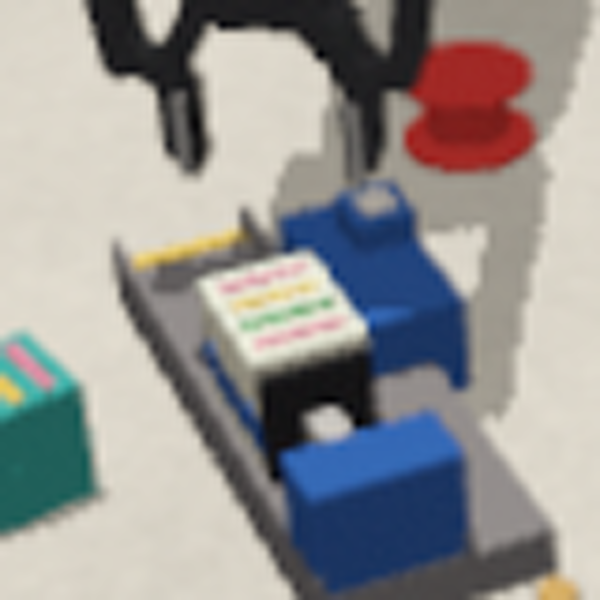

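Emit:
servo_tool(targets=[[0,0,4,0,0,0,0.7],[0,0,8,0,0,0,0.7],[0,0,10,0,0,0,0.7],[0,0,10,0,0,0,0.7]])

```text
time_s: 4.2
tool_pos: [0.4901, -0.1365, 0.0513]
ee_rot: [3.142, 0.0, 2.588]
ft_force: [0.6, 0.5, 0.7]
width: 0.0598
gripper_force: 0.5
```

Emit:
servo_tool(targets=[[0,0,2,0,0,0,0.7],[0,0,4,0,0,0,0.7],[0,0,4,0,0,0,0.7]])

```text
time_s: 4.58
tool_pos: [0.4902, -0.1365, 0.0473]
ee_rot: [3.142, 0.0, 2.588]
ft_force: [-0.4, 0.6, 2.8]
width: 0.0597
gripper_force: 1.6
```

Emit:
servo_tool(targets=[[0,0,2,0,0,0,0.7],[0,0,4,0,0,0,0.7],[0,0,6,0,0,0,0.7],[0,0,7,0,0,0,0.7]])

```text
time_s: 5.08
tool_pos: [0.4904, -0.1365, 0.0425]
ee_rot: [3.141, -0.001, 2.588]
ft_force: [-9.1, 2.8, 24.9]
width: 0.0597
gripper_force: 12.5
```

```bash
python3 - <<'E'
from h import *
s=ctrl.grab_frame("scene")["image"]
cv2.imwrite("pics/c4.png",cv2.resize(s[185:265,220:300],(600,600),interpolation=2))
st=ctrl.get_state(); print(st["time_s"],st["tool_pos"],st["ee_rot"],st["ft_force"],st["moment"],st["width"],st["gripper_force"])
E
```

```text
5.125 [ 0.49034262 -0.13653848  0.04261432] [ 3.14151793e+00 -5.60454786e-04  2.58841457e+00] [-7.93835531  1.18537391 19.69529696] [0.92653816 0.87399936 0.23146011] 0.059836373641846845 10.406094698701054
```

View pics/c4.png

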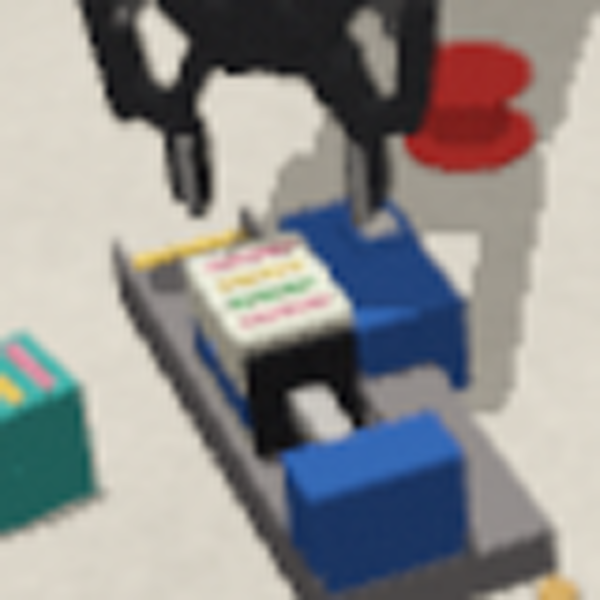

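Key is down and the carton is moving (its top is now at about (270,280)). I'll ease the press slightly and wait.

Emit:
servo_tool(targets=[[0,0,-0.8,0,0,0,0.7],[0,0,-0.8,0,0,0,0.7],[0,0,-0.8,0,0,0,0.7],[0,0,-0.8,0,0,0,0.7],[0,0,-0.8,0,0,0,0.7],[0,0,-0.8,0,0,0,0.7],[0,0,-0.8,0,0,0,0.7],[0,0,-0.8,0,0,0,0.7]])

```text
time_s: 6.12
tool_pos: [0.4903, -0.1366, 0.0428]
ee_rot: [3.142, 0.0, 2.588]
ft_force: [-5.8, 1.9, 14.8]
width: 0.0597
gripper_force: 7.9
```

```bash
cat > look.py <<'E'
from h import *; import sys
s=ctrl.grab_frame("scene")["image"]
cv2.imwrite(sys.argv[1],cv2.resize(s[185:265,220:300],(600,600),interpolation=2))
st=ctrl.get_state(); print(st["time_s"],st["tool_pos"],st["ft_force"],st["width"],st["gripper_force"])
h=cv2.cvtColor(s,cv2.COLOR_BGR2HSV)[185:265,220:300]
v,u=np.nonzero(cv2.inRange(h,(125,60,150),(178,255,255))); k=(u<60)&(u>20)&(v>15); print("pink stripes px",u[k].mean(),v[k].mean(),k.sum())
E
python3 look.py pics/c5.png
```

```text
6.175 [ 0.49026547 -0.13651515  0.04272421] [-4.98801202  1.20031601 16.64306795] 0.059689833818059444 7.851441374514252
pink stripes px 28.666666666666668 30.0 3
```

Emit:
servo_tool(targets=[[0,0,0,0,0,0,0.7],[0,0,0,0,0,0,0.7],[0,0,0,0,0,0,0.7],[0,0,0,0,0,0,0.7],[0,0,0,0,0,0,0.7],[0,0,0,0,0,0,0.7],[0,0,0,0,0,0,0.7],[0,0,0,0,0,0,0.7],[0,0,0,0,0,0,0.7],[0,0,0,0,0,0,0.7]])

```text
time_s: 7.42
tool_pos: [0.4903, -0.1366, 0.0427]
ee_rot: [3.142, 0.0, 2.588]
ft_force: [-5.5, 1.5, 15.5]
width: 0.0597
gripper_force: 7.9
```

```bash
python3 look.py pics/c6.png
```

```text
7.475 [ 0.49028174 -0.13653274  0.04273025] [-4.63833004  1.93792154 15.50575505] 0.06006724669436132 7.851371060824022
pink stripes px 29.6 28.8 5
```

View pics/c6.png

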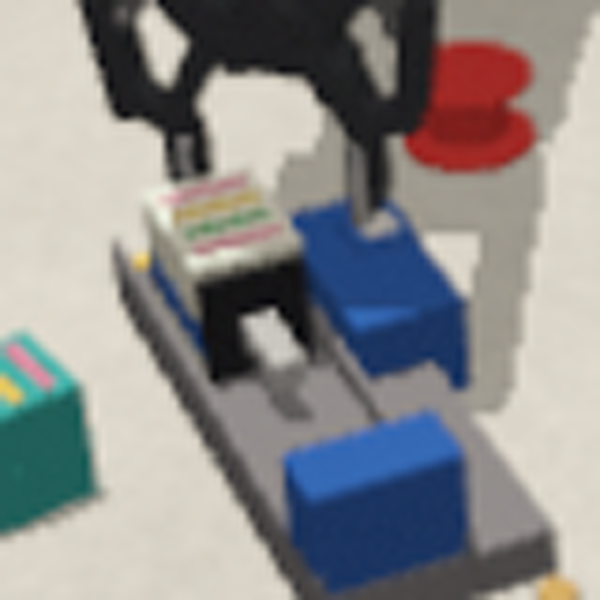

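The carton now rests against the stop finger at (185,170), with the yellow band still showing ahead of it. I'll wait a second and check that it stays still and where its front is.

Emit:
servo_tool(targets=[[0,0,0,0,0,0,0.7],[0,0,0,0,0,0,0.7],[0,0,0,0,0,0,0.7],[0,0,0,0,0,0,0.7],[0,0,0,0,0,0,0.7],[0,0,0,0,0,0,0.7],[0,0,0,0,0,0,0.7],[0,0,0,0,0,0,0.7],[0,0,0,0,0,0,0.7],[0,0,0,0,0,0,0.7]])

```text
time_s: 8.72
tool_pos: [0.4903, -0.1365, 0.0427]
ee_rot: [3.142, -0.0, 2.588]
ft_force: [-5.3, 1.5, 15.7]
width: 0.0594
gripper_force: 8.7
```

```bash
python3 look.py pics/c7.png; python3 - <<'E'
from h import *
a,b=[cv2.imread(f"pics/c{i}.png").astype(int) for i in(6,7)]
a5=cv2.imread("pics/c5.png").astype(int)
print("diff 6-7",abs(a-b).mean(),abs(a-b).max(),"5-6",abs(a5-a).mean())
g=ctrl.grab_frame("scene"); p=np.array([.57125,-.16539]); th=.0302
for n,(u,v) in dict(front_l=(145,205),front_r=(247,173),rear_r=(300,243),rear_l=(203,283)).items():
    q=onz(g,220+u/7.5-.5,185+v/7.5-.5,.07)[:2]-p
    print(n,np.array([[np.cos(th),np.sin(th)],[-np.sin(th),np.cos(th)]])@q*1e3)
E
```

```text
8.775 [ 0.4902473  -0.13654005  0.04273439] [-5.44699702  1.32279619 15.75699056] 0.059521567472934155 8.70585396005481
pink stripes px 29.5 29.5 4
diff 6-7 1.31125 106 5-6 6.963185185185186
front_l [-75.11204562 -24.74007015]
front_r [-79.0149937   17.83181178]
rear_r [-21.60156701  19.06529235]
rear_l [-12.74947617 -21.97398063]
```

Emit:
servo_tool(targets=[[0,0,0,0,0,0,0.7],[0,0,0,0,0,0,0.7],[0,0,0,0,0,0,0.7],[0,0,0,0,0,0,0.7],[0,0,0,0,0,0,0.7],[0,0,0,0,0,0,0.7],[0,0,0,0,0,0,0.7],[0,0,0,0,0,0,0.7]])

```text
time_s: 9.82
tool_pos: [0.4903, -0.1366, 0.0427]
ee_rot: [3.142, -0.0, 2.588]
ft_force: [-6.0, 2.0, 15.9]
width: 0.0597
gripper_force: 8.7
```

```bash
python3 look.py pics/c8.png; python3 -c "
import cv2,numpy as np
a,b=[cv2.imread(f'pics/c{i}.png').astype(int) for i in(7,8)]
print(abs(a-b).mean(),abs(a-b).max())"
```

```text
9.875 [ 0.49026039 -0.13653552  0.04274835] [-5.30429362  1.29678632 15.75860281] 0.060088400454682354 8.706610643130261
pink stripes px 29.8 29.8 5
0.5098018518518519 6
```

View pics/c8.png

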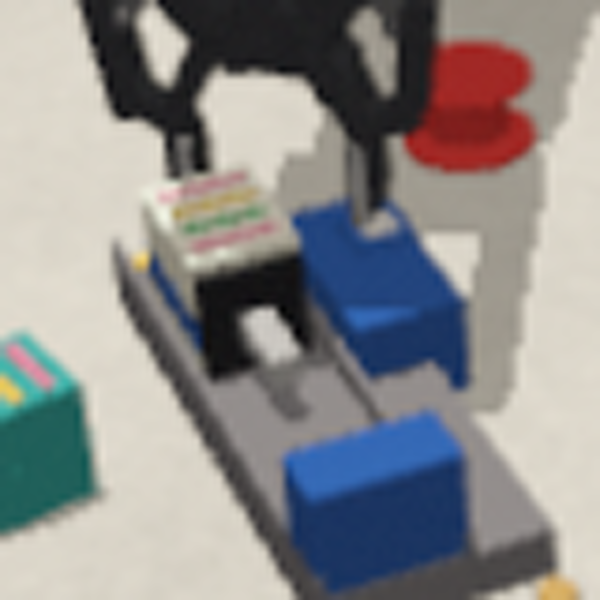

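The carton is at rest against the finger (the last two frames differ only by noise). It is upright, its front is about 40 mm short of the chute end, and the key is still down. Handing in.

```bash
python3 -c "
from workcell import ctrl
print(ctrl.close_job())"
```

```text
the job is handed in; nothing more can be done
None
```

I handed the job in at about 10 s with one finger holding the blue key down and the other holding the blue carton upright and at rest, about 60 mm out and about 40 mm short of the chute end.

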